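# Fit the filler plug into a gear reducer by back-turning to find the thread start

## Robot

A 6-joint arm with a two-finger parallel gripper is mounted at the origin on a cart in front of the work surface, level with it; the furniture and walls round the work are solid. World frame = base frame: x ahead of the robot, y to its left, z up, the work surface at z = 0. Lengths are in mm, angles in degrees, forces in N, time in s.
With the tool pointing down it reaches from about 300 to 825 mm from the base axis. Payload 5.4 kg.
Tool frame: the origin (TCP) lies midway between the tips of the shut fingers; the grasp point (between the pads) lies 19 mm behind it; z points along the fingers, x is the direction in which the jaws open and shut, and the axes are right-handed (so a half turn about z gives the same grasp; the last joint's range is limited). The gripper opens to 92 mm and grips with 3 to 60 N. Pads are 20 mm wide; open, the fingers measure 128 mm over their backs; the gripper's body (75 mm by 189 mm) begins 69 mm behind the grasp point.
Start: joints at [51.389, 9.076, 91.501, -0, 79.423, -12.038], TCP at [257.233, 514.235, 214.601] pointing down, gripper open.
Joint ranges: [-166.64, 166.64], [-54.1, 131.32], [10.49, 154.53], [-73.88, 253.88], [9.74, 151.15], [-171.62, 171.62]. Speed limits (degrees/s): [147.25, 147.25, 180, 180, 180, 180].

## Interface

Orientations are given as a 3x3 rotation matrix whose columns are the frame's x, y, z axes.
In Python, from bench import * gives the robot as it stands. The module is installed in compiled form; this text tells all that it offers. Calls block until the motion is done:
- goto(position, orientation): joint-space move of the TCP to a pose.
- move_linear(position, velocity=150, orientation=None): straight line of the TCP; orientation=None keeps the orientation; velocity is the mean speed in mm/s.
- set_joints(angles): joint-space move.
- release() and close(effort=None): open the fingers fully, or close them until they stop; effort is the grip in N (None keeps the last).
- hold(seconds).
- solve_ik(position, orientation): joint angles nearest the present ones, or None.
- get_obs(): the state.
- capture(name): name is "scene" or "top" or "wrist"; returns (picture, depth): 400x640x3 uint8, red, green, blue; 400x640 float32, mm along the optical axis (not along the pixel's ray), 0 where there is no reading.
- camera_info(name): a dict with "vertical_fov" (degrees; the focal length in pixels is half the picture's height over the tangent of half this angle, whatever the lens; pixels are square), "cx", "cy" (the principal point, pixels), "origin" and "attitude" of the camera in the world; the wrist camera has in their place "T_tool_cam" (4x4, takes a point from camera to tool coordinates, whose origin is the TCP and whose axes are the tool frame's). Camera axes: x right, y down, z forward; pixel columns grow to the right and rows downward; lengths in mm; the calibration is good to about 2 mm. A picture is of the moment at which its call begins: read the wrist's pose just before it. camera_info takes no time and is no camera call.
A pose or a line that the arm cannot do raises Unreachable and nothing moves.
- finish_job(): hands the job in, once; it reports no verdict.
Trained networks look in the newest picture that a camera, given by its name, has taken for a name from the list of things; names that differ only in an ending like _2 or _b are one class to them, and where a whole thing is asked for, a point or a joint stands for the part that bears it (a point fixed in the world has none). Each returns a list of dicts, best first, with "p" (0 to 1); they miss things now and then, are a little off and sometimes report something else, mostly with a low value. They report only what shows in the picture. A call takes as long as a camera call. They do not tell look-alikes from the thing itself.
- look_for(name, camera): "at" ([x, y, z] in mm, in world coordinates, good to about 4 mm: the middle of the surface that is visible of it).
The state is a dict: "t": time; "joint_positions": joint angles; "qvel": joint speeds; "tau": joint torques, N m; "position": TCP position; "tool_rot": TCP orientation; "wrist_force": force on the tool from outside, world axes, zero at the start; "ft_torque": the same for the moment, N m; "finger_gap": finger opening in mm.
Only numpy, scipy, OpenCV 4.12 (cv2) and the standard library are available. Lean on these libraries where they do the work, as an engineer would, in place of code of your own. Each camera call takes 0.05 s, during which the arm holds its last target.

## Task

Take the filler plug out of the wooden block and set it upright into the filler neck of the gear reducer. Turn it gently backward (counter-clockwise from above) until you feel it drop into the thread starts - unless it already dropped in as you set it down - and then drive it forward (clockwise) until it is fully home, with its flange down on the rim of the neck. Never force it against the thread; let go of it when it is home.

Things in the scene. Friction and masses are not known exactly. Their poses are not given: they have to be found in the camera images.
- plug: Steel filler plug, 0.22 to 0.34 kg, waiting upright in the block's hole at any yaw, flange on the block's top. Origin: centre of the flange's underside; z up, x along the head. Flange 60 mm across, 5 mm thick (z 0 to 5). Head: upright black bar 46 long (x), 12 wide (y), z 5 to 37. Below the flange a shank 29 mm across with a cone foot, down to z -31.
- pins (a point): Point on the plug's axis, 18 mm below its origin, axes as the plug's. At this height four round pins, 6 mm thick, stand out of the shank along +x, +y, -x, -y; their ends are 24 mm from the axis. They run in the thread.
- block: Square wooden block 96 x 96 x 40 mm, fixed, with a 54 mm hole through its middle in which the plug hangs by its flange. Origin: centre of its underside, on the table. It stands left or right of the reducer.
- reducer: Small grey gear reducer, fixed to the table: foot 132 (x) x 104 (y) mm, case to 55 mm height, dark round filler neck 64 mm across rising from its middle to 92 mm, short shaft to its own -x. Origin: centre of its underside, on the table. Contact of more than 35 N between plug and reducer counts as forcing.
- mouth (a point): Centre of the neck's rim, 92 mm above the table, z up. Neck 52 mm wide inside. Height of the plug's origin over this point: 12.5 to 18.5 mm resting on top of the thread, 4.5 to 7.5 mm after the drop into the starts, 0 when home with the flange on the rim. The plug sinks by its own weight whenever it is held loosely or let go.
- thread (a point): On the neck's axis 10 mm under the rim: four-start thread insert, 33 mm bore, fitted at an unknown angle that no pose tells. Pins resting on it, turned counter-clockwise, climb about 2 mm and fall into the starts (90 degrees apart, 14 degrees wider than a pin) within 70 degrees. If they first lay on the narrow stops (the highest rest) they drop 4 mm on to the thread before.
- groove (a point): On the neck's axis 17 mm under the rim. From the starts, clockwise turning takes the plug down 6 mm per radian (1 mm play) to the end stop and home, 45 to 65 degrees in all; further counter-clockwise meets a stop within 15 degrees. Clockwise while still on top of the thread: the pins run on to a stop and bind (cross-threading).
There are look-alikes about, which are no part of the job. What is shaped like the plug but blue or purple is not meant.

How it is judged:
By the outcome, as a careful person would: the job done as asked, in the order asked, and still so for the second after the job is handed in, with the robot touching nothing.
It also fails if it takes over 72 s, if anything falls off the work surface, if the arm or the gripper's body presses on something with over 40 N, if the wrist force passes 120 N, or if a joint passes its speed limit or range.

## Working session

There is one attempt and no reset: what is moved stays moved. The work goes in short steps, each a Python script; the robot and the scene stay as the last script left them, time stands still between calls to the robot, and variables do not carry over. Pictures are saved under pics/ and viewed, and the job is handed in when it is done.

```bash
mkdir -p pics; cat > h.py <<'E'
from bench import *
import numpy as np, cv2
def save(n,f):
    p,d=capture(n); cv2.imwrite(f'pics/{f}.png',p[:,:,::-1]); np.savez(f'pics/{f}.npz',p=p,d=d); return p,d
def K(ci,h=400): return h/2/np.tan(np.radians(ci['vertical_fov'])/2)
def cloud(n,d,pose=None):
    ci=camera_info(n); f=K(ci)
    v,u=np.mgrid[0:400,0:640]
    P=np.stack([(u-ci['cx'])*d/f,(v-ci['cy'])*d/f,d],-1)
    if 'origin' in ci: R=np.array(ci['attitude']);o=np.array(ci['origin'])
    else:
        T=np.array(ci['T_tool_cam']); R=pose[1]@T[:3,:3]; o=pose[0]+pose[1]@T[:3,3]
    return P@R.T+o
E
python3 - <<'E'
from h import *
for n in('scene','top','wrist'):
    ob=get_obs(); save(n,n+'0'); print(n,camera_info(n))
    for k in('plug','block','reducer'):
        print(k,[(np.round(r['at'],1).tolist(),round(r['p'],2)) for r in look_for(k,n)])
print(get_obs())
E
```

```text
scene {'vertical_fov': 46.73869187922824, 'cx': 325.26777669344517, 'cy': 196.80080508026148, 'origin': array([  17.55022019, -582.55344934,  558.17385626]), 'attitude': array([[ 0.78855636, -0.31000536,  0.53110784],
       [-0.61495645, -0.40133657,  0.67879122],
       [ 0.00272408, -0.86187333, -0.5071163 ]])}
plug [([620.4, 33.0, 38.8], 0.79), ([376.6, -155.4, 35.0], 0.68), ([515.2, -50.4, 52.0], 0.66), ([479.7, -162.8, 38.3], 0.65), ([632.0, -62.8, 37.8], 0.58)]
block [([490.8, -74.3, 36.5], 0.57)]
reducer [([533.9, 149.0, 46.1], 0.71)]
top {'vertical_fov': 46.04843573351203, 'cx': 324.92288602722334, 'cy': 201.34506326741547, 'origin': array([464.16018554,  36.92818359, 974.28110404]), 'attitude': array([[ 0.0130145 , -0.99720282,  0.0736013 ],
       [-0.99983911, -0.0120695 ,  0.01326967],
       [-0.01234422, -0.07376216, -0.99719946]])}
plug [([619.6, 49.3, 35.6], 0.91), ([643.0, -51.0, 36.4], 0.81), ([381.7, -143.8, 39.4], 0.73), ([482.8, -150.3, 35.8], 0.7)]
block [([520.1, -37.9, 39.5], 0.96)]
reducer [([547.3, 174.6, 52.4], 0.76)]
wrist {'vertical_fov': 64.832210106620
[... 527 characters left out ...]
 1.05082258e-04,
        7.94237896e+01, -1.20374081e+01]), 'qvel': array([ 0.07205867, -0.00727743,  0.00518912,  0.06102289, -0.02254202,
        0.04944181]), 'tau': array([-4.45464975e-04, -3.85377038e+01, -3.22212052e+01,  7.01361964e-02,
        3.09884374e-02, -1.79215746e-06]), 'position': array([257.23381812, 514.24576532, 214.62225521]), 'tool_rot': array([[ 4.47345101e-01,  8.94361426e-01,  1.49312210e-05],
       [ 8.94361426e-01, -4.47345101e-01,  2.15858380e-05],
       [ 2.59849494e-05,  3.69758920e-06, -1.00000000e+00]]), 'wrist_force': array([-0.8145775 , -0.74095746, -0.23509456]), 'ft_torque': array([ 0.01823458, -0.02407358,  0.00618132]), 'finger_gap': 92.07148621858732}
```

View pics/top0.png

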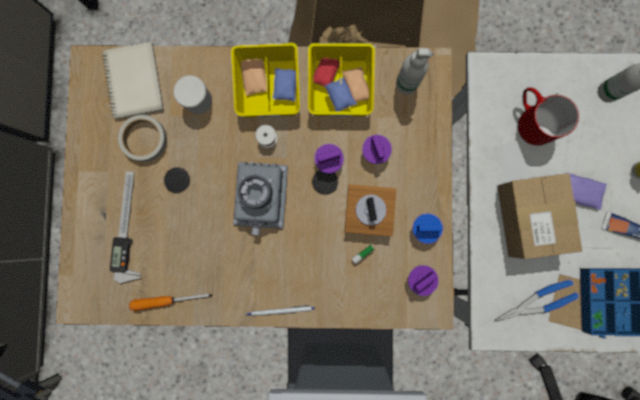

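View pics/scene0.png

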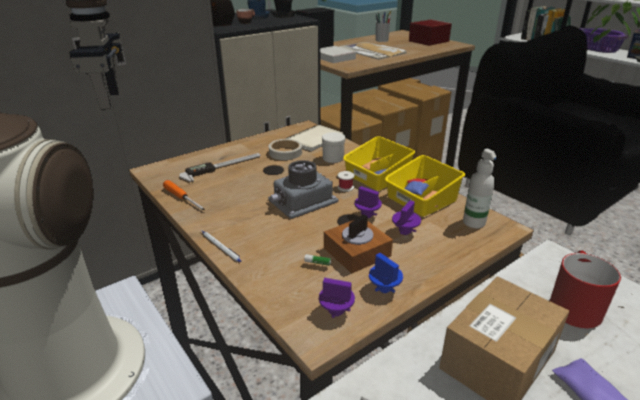

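The top view shows the grey plug with its black head in the brown block at about (371,210). The reducer neck is at (256,192), and the purple and blue ones are look-alikes. I'll look closer with the wrist camera.

```bash
python3 - <<'E'
from h import *
d=np.load('pics/top0.npz')['d']
W=cloud('top',d)
s=W[185:235,345:400].reshape(-1,3); h=s[s[:,2]>68]
print(len(h),h.mean(0)); c=h[:,:2]-h[:,:2].mean(0); w,v=np.linalg.eigh(c.T@c/len(c)); print(np.sqrt(w),v[:,1],np.degrees(np.arctan2(v[1,1],v[0,1])))
s=W[170:215,235:280].reshape(-1,3); h=s[(s[:,2]>85)&(s[:,2]<100)]
print(len(h),h.mean(0),(h.min(0)+h.max(0))/2)
# views: tool down, y axis = +x world -> camera at -x
R=np.array([[0,1,0],[1,0,0],[0,0,-1.]])
for (n,p) in (('red',[547,165,330]),('plug',[512,-45,300])):
    a=[p[0]-25,p[1],p[2]]
    goto(a,R)
    ob=get_obs(); print(n,ob['position'],ob['joint_positions'],ob['t'])
    p_,d_=save('wrist','w_'+n); np.savez('pics/w_%s_pose.npz'%n,p=ob['position'],R=ob['tool_rot'])
    for k in('plug','block','reducer'):
        print(k,[(np.round(r['at'],1).tolist(),round(r['p'],2)) for r in look_for(k,'wrist')])
E
```

```text
164 [514.9862414  -36.28542732 119.5810143 ]
[11.31425382 21.31119438] [-0.70456024  0.70964418] 134.79402764779155
418 [547.33841289 184.4385498   89.90651256] [547.475109   184.03356125  90.17564917]
red [521.66270312 165.68893221 329.72872213] [ 4.95682635e+00  2.05914854e+00  8.61687302e+01  1.69021890e-02
  9.18006678e+01 -8.50856064e+01] 2.2583
plug [([487.3, -149.4, 37.2], 0.84), ([383.1, -142.4, 36.2], 0.8), ([518.6, -35.9, 38.3], 0.7), ([513.7, -25.6, 41.2], 0.7), ([614.4, 50.7, 36.9], 0.68), ([631.2, -51.8, 42.2], 0.65)]
block [([516.7, -26.6, 44.1], 0.85)]
reducer []
plug [487.35031953 -44.26047566 300.30544251] [-1.93981843e+01 -6.51147962e+00  9.77388964e+01  3.84883532e-02
  8.87427767e+01 -1.09424279e+02] 3.325
plug [([616.9, 39.7, 37.8], 0.89), ([635.5, -52.8, 38.1], 0.81), ([482.9, -151.3, 33.1], 0.79), ([518.6, -41.4, 41.5], 0.77), ([380.1, -146.2, 35.4], 0.64)]
block [([511.1, -41.1, 42.6], 0.95)]
reducer []
```

View pics/w_red.png

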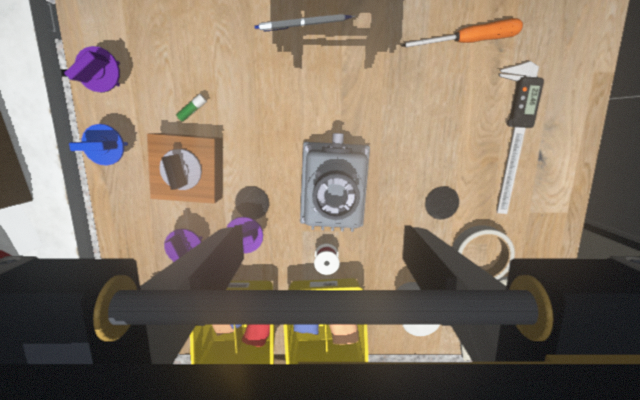

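View pics/w_plug.png

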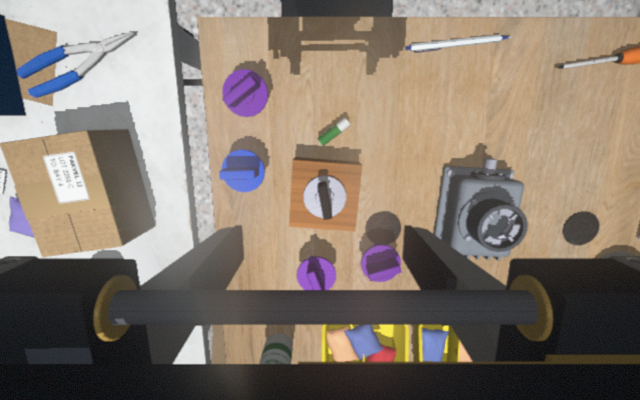

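```bash
python3 - <<'E'
from h import *
for n in('red','plug'):
    q=np.load(f'pics/w_{n}_pose.npz'); d=np.load(f'pics/w_{n}.npz')['d']
    W=cloud('wrist',d,(q['p'],q['R'])); np.save(f'pics/W_{n}.npy',W)
    # height map png
    z=np.clip(W[:,:,2],0,130); cv2.imwrite(f'pics/z_{n}.png',cv2.applyColorMap((z*255/130).astype(np.uint8),cv2.COLORMAP_JET))
    print(n,np.histogram(W[:,:,2],bins=[-50,-5,5,30,36,44,50,60,70,75,80,86,90,95,100,120,300])[0])
E
```

```text
red [  2462 132865  11960   3358   5456   1785   4004   2120    182    469
    421    184    526      0      0      0]
plug [  1473 122584  10963   3407   5924   2424   4176   2284    553    871
   8137   3276    594      0      0     38]
```

The wrist pictures show the plug at (324,196) in `w_plug`, with its head nearly along the image column. The reducer neck ring is at (336,193) in `w_red`.

```bash
python3 - <<'E'
from h import *
W=np.load('pics/W_plug.npy'); im=np.load('pics/w_plug.npz')['p']
s=W[160:232,288:362].reshape(-1,3)
for lo,hi in((72,86),(42,49),(37,42)):
    h=s[(s[:,2]>lo)&(s[:,2]<hi)]
    print(lo,len(h),np.median(h[:,2]),h.mean(0)); 
    r=cv2.minAreaRect(h[:,:2].astype(np.float32)); print(r)
    c=h[:,:2]-h[:,:2].mean(0); w,v=np.linalg.eigh(c.T@c/len(c)); print(np.sqrt(w),np.degrees(np.arctan2(v[1,1],v[0,1])))
def circ(h):
    (c,r)=cv2.minEnclosingCircle(h[:,:2].astype(np.float32)); return c,r
h=s[(s[:,2]>42.5)&(s[:,2]<50)]; print('flange',circ(h))
for n,sl in(('red',np.s_[140:235,295:375]),('plug',np.s_[180:260,440:530])):
    W=np.load(f'pics/W_{n}.npy'); s=W[sl].reshape(-1,3)
    h=s[(s[:,2]>88)&(s[:,2]<96)]; print('rim',n,len(h),np.median(h[:,2]),circ(h))
    h=s[(s[:,2]>50)&(s[:,2]<58)]; r=cv2.minAreaRect(h[:,:2].astype(np.float32)); print(r,np.median(h[:,2]))
for n,b in(('plug',(280,150,370,240)),('red',(285,130,385,240))):
    im=np.load(f'pics/w_{n}.npz')['p'][b[1]:b[3],b[0]:b[2],::-1]
    cv2.imwrite(f'pics/crop_{n}.png',cv2.resize(im,None,fx=5,fy=5,interpolation=cv2.INTER_CUBIC))
E
```

```text
72 323 76.2091484758601 [520.47366246 -42.42927435  76.14048458]
((521.2101440429688, -42.33806610107422), (45.75991439819336, 12.059637069702148), 10.262360572814941)
[ 3.44813328 13.29059811] -169.13787476519246
42 1052 44.478916937775125 [519.35465774 -42.32927765  44.66566769]
((509.0785217285156, -37.167564392089844), (59.217872619628906, 86.54197692871094), 66.89659118652344)
[14.90766512 17.23276404] 102.87187803327109
37 3144 39.45675397105174 [519.24789169 -42.38263609  39.43169121]
((521.7100219726562, -42.40244674682617), (96.22509765625, 96.49896240234375), 85.51763916015625)
[31.75727434 31.85979515] 76.89009578755606
flange ((521.4766235351562, -42.4683723449707), 29.906513214111328)
rim red 629 91.1121500109956 ((551.4345092773438, 182.5423583984375), 31.852413177490234)
((549.85302734375, 182.79071044921875), (85.9590835571289, 124.21112060546875), 86.4845199584961) 54.47293644635067
rim plug 739 90.94466950383736 ((551.7359619140625, 182.78160095214844), 32.501014709472656)
((553.199951171875, 181.27989196777344), (85.88748931884766, 115.28707885742188), 86.53472137451172) 54.5402144077986
```

View pics/crop_plug.png

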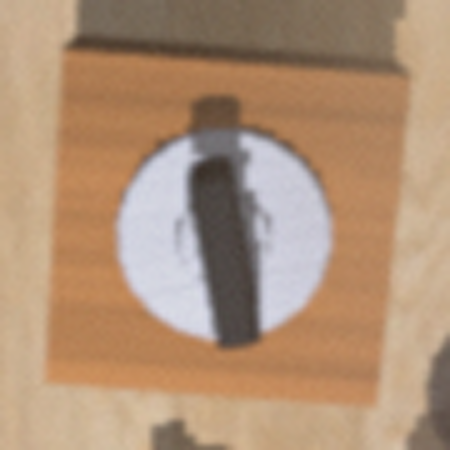

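View pics/crop_red.png

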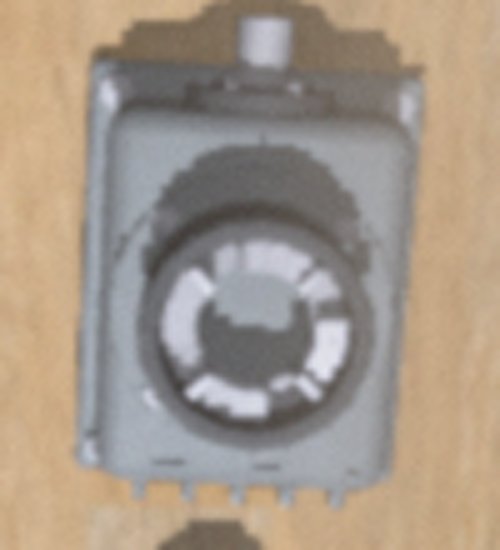

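```bash
cat >> h.py <<'E'
def rot(yaw):  # tool x at yaw, pointing down
    a=np.radians(yaw); x=np.array([np.cos(a),np.sin(a),0]); z=np.array([0,0,-1.]); return np.stack([x,np.cross(z,x),z],1)
def shot(f):
    ob=get_obs(); p,d=save('wrist',f); return p,cloud('wrist',d,(np.array(ob['position']),np.array(ob['tool_rot'])))
def circ(h): return cv2.minEnclosingCircle(h[:,:2].astype(np.float32))
def near(W,c,r):
    s=W.reshape(-1,3); return s[np.hypot(s[:,0]-c[0],s[:,1]-c[1])<r]
E
python3 - <<'E'
from h import *
goto([560,20,310],rot(-90)); hold(.3)
p,W=shot('w_rot'); np.save('pics/W_rot.npy',W); ob=get_obs();print(ob['t'],ob['position'],ob['joint_positions'])
def rep(W):
    s=near(W,(520,-42),42); h=s[(s[:,2]>72)&(s[:,2]<86)]; print('head',len(h),np.median(h[:,2]),cv2.minAreaRect(h[:,:2].astype(np.float32)))
    h=s[(s[:,2]>42.5)&(s[:,2]<50)]; print('fl',circ(h))
    s=near(W,(550,183),42); h=s[(s[:,2]>87.5)&(s[:,2]<97)]; print('rim',np.median(h[:,2]),circ(h))
rep(W); rep(np.load('pics/W_plug.npy'))
d=np.load('pics/top0.npz')['d']; rep(cloud('top',d)); rep(cloud('scene',np.load('pics/scene0.npz')['d']))
E
```

```text
6.65 [559.98989974  19.98049197 310.02159159] [-1.03111055e+01  4.24259367e+00  8.60691300e+01 -1.41617488e-03
  8.96876150e+01  7.96880799e+01]
head 303 76.03734247380578 ((521.3771362304688, -41.36801528930664), (45.88609313964844, 11.983037948608398), 10.450230598449707)
fl ((521.44140625, -41.235687255859375), 29.8582763671875)
rim 90.89812391189207 ((551.7401123046875, 183.36740112304688), 32.22932434082031)
head 323 76.2091484758601 ((521.2101440429688, -42.33806610107422), (45.75991439819336, 12.059637069702148), 10.262360572814941)
fl ((521.4766235351562, -42.4683723449707), 29.906513214111328)
rim 90.89587588661499 ((551.42626953125, 182.7090606689453), 32.70932388305664)
head 150 76.03813319918072 ((517.6815795898438, -40.1785888671875), (45.152015686035156, 12.21833610534668), 9.689828872680664)
fl ((521.6092529296875, -42.214454650878906), 40.28400802612305)
rim 91.10306767150041 ((547.6016235351562, 184.0636444091797), 31.9285831451416)
head 112 75.99043447605143 ((518.9051513671875, -42.03872299194336), (45.753108978271484, 13.613237380981445), 9.077284812927246)
fl ((517.695068359375, -45.14395523071289), 34.224388122558594)
rim 90.47410405834896 ((549.4004516601562, 182.3579559326172), 32.335655212402344)
```

View pics/w_rot.png

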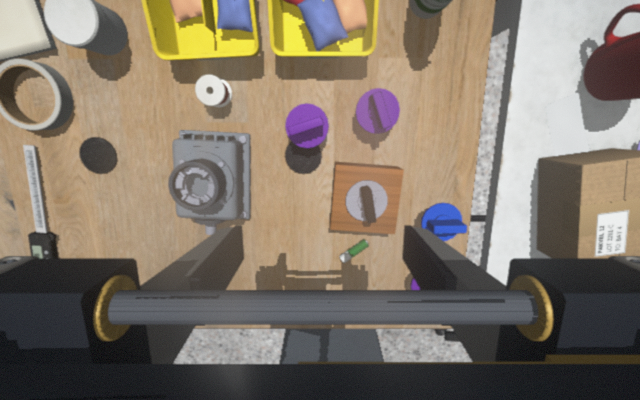

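Three views agree within about 1 mm: the plug is at (521.4,-41.9) with yaw 10.4°, and the mouth is at (551.6,183.0). Grasping now.

```bash
python3 - <<'E'
from h import *
Y=-79.65
goto([521.4,-41.9,130],rot(Y)); move_linear([521.4,-41.9,49.5],120)
a=get_obs(); close(25); b=get_obs(); print(a['wrist_force'],b['wrist_force'],b['finger_gap'],b['position'],b['t'])
move_linear([521.4,-41.9,70],60); move_linear([521.4,-41.9,150],150)
b=get_obs(); print(b['wrist_force'],b['ft_torque'],b['finger_gap'],b['t'])
move_linear([551.6,183.0,150],200,rot(Y)); hold(.2)
b=get_obs(); print(b['wrist_force'],b['ft_torque'],b['position'],b['joint_positions'],b['t'])
p,W=shot('w_held'); save('scene','s_held')
h=near(W,(551,183),60); print(np.histogram(h[:,2],bins=range(40,200,10)))
E
python3 - <<'E'
import cv2
p=cv2.imread('pics/s_held.png'); cv2.imwrite('pics/s_held_c.png',cv2.resize(p[100:260,220:420],None,fx=3.5,fy=3.5))
E
```

```text
[-0.86526155 -0.81677194 -1.11528427] [ 0.30160572 -0.4111897   0.43903777] 11.854494642223004 [521.38546439 -41.8318802   49.49660206] 9.4583
[-0.76453186  0.4914802  -3.74656526] [-0.01442667  0.20466299  0.00275753] 12.104129138247062 10.6333
[-0.02294634 -0.66463274 -2.87964695] [-0.02595198  0.18788621  0.03312134] [551.69493231 182.23013681 150.06548914] [ 6.37325005e+00  1.31469351e+01  9.43343835e+01 -6.88993587e-03
  7.25150800e+01  8.60916774e+01] 12.1167
(array([ 313, 4258,  163,  228,  500,  712,    0,    0,    0,    0, 2633,
        327,  418, 2161,  591]), array([ 40,  50,  60,  70,  80,  90, 100, 110, 120, 130, 140, 150, 160,
       170, 180, 190]))
```

View pics/s_held_c.png

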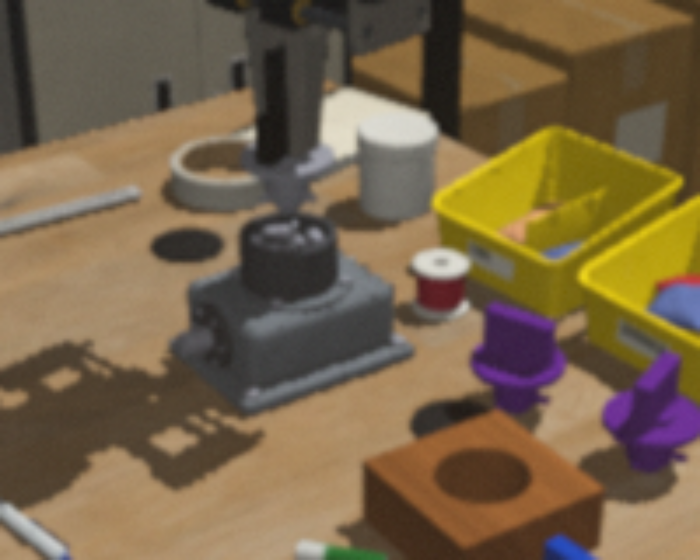

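View pics/w_held.png

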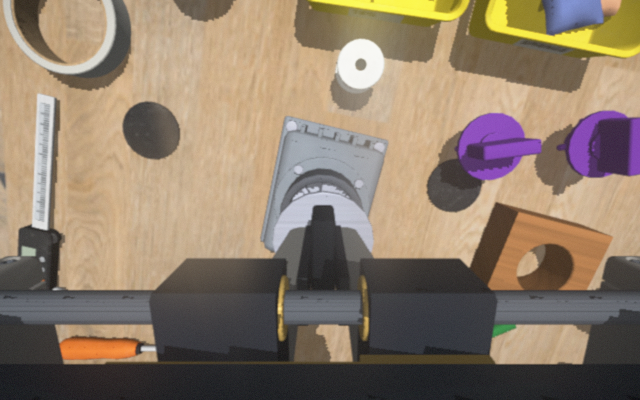

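```bash
python3 - <<'E'
from h import *
ob=get_obs(); print(ob['position'],ob['t'])
p,W=shot('w_held2')
h=near(W,(551,183),36); h=h[(h[:,2]>138)&(h[:,2]<152)]
A=np.c_[h[:,:2]-[551.6,183],np.ones(len(h))]; c=np.linalg.lstsq(A,h[:,2],rcond=None)[0]; print(len(h),c,np.degrees(c[:2]))
q=A[:,:2]; e=[]
# outer edge circle fit: farthest per angular bin
print('circ',circ(h))
s=np.load('pics/s_held.npz')['d']; 
E
```

```text
[551.68225167 182.5116426  150.07001485] 12.2167
2691 [-7.17612274e-03 -1.47036142e-03  1.45025022e+02] [-0.41116155 -0.0842455 ]
circ ((551.7684326171875, 182.49942016601562), 29.816078186035156)
```

```bash
python3 - <<'E'
from h import *
P=[551.6,183.0]
move_linear(P+[124],80); close(10); hold(.3)
o=get_obs(); f0=o['wrist_force']; print(o['position'],f0,o['finger_gap'],o['t'])
z=124
while z>101:
    z-=1; move_linear(P+[z],15); o=get_obs(); f=o['wrist_force']-f0
    print(z-9.5-92,np.round(f,1),round(o['position'][2],2))
    if f[2]>2.5: break
hold(.1);o=get_obs(); print(o['wrist_force']-f0,o['position'],o['ft_torque'],o['t'])
E
```

```text
[551.67766024 182.97970036 124.1347316 ] [-0.03521321 -1.641426   -2.47004008] 12.172284727245188 13.2583
21.5 [-0.5  2.2 -0.2] 122.85
20.5 [-0.7  0.7  0.2] 121.86
19.5 [-0.2  0.8 -0.3] 120.9
18.5 [-0.8  1.1 -0.5] 119.9
17.5 [1.  2.2 0.6] 118.87
16.5 [-0.3  1.1  0.1] 117.9
15.5 [0.3 2.1 0.4] 116.9
14.5 [0.6 1.8 0.5] 116.1
13.5 [-2.  1.  6.] 115.79
[-2.27289762  0.84396546  7.75683428] [551.94285499 183.03734188 115.78889675] [-0.10363559  0.63407799  0.03419857] 15.6083
```

Contact came at about 14 mm above the mouth, so the pins rest on top of the thread. I'll loosen the grip and turn counter-clockwise in small steps, tracking force and flange height.

```bash
cat >> h.py <<'E'
def flange(f='tmp'):
    """height of plug origin over mouth, yaw of head unknown; centre"""
    p,W=shot(f); h=near(W,(551.6,183),36); h=h[(h[:,2]>95.5)&(h[:,2]<114.5)]
    A=np.c_[h[:,:2]-[551.6,183],np.ones(len(h))]; c=np.linalg.lstsq(A,h[:,2],rcond=None)[0]
    return round(float(np.median(h[:,2]))+.8-5-92,2),np.round(np.degrees(c[:2]),1),np.round(circ(h)[0],1),len(h)
E
python3 - <<'E'
from h import *
P=[551.6,183.0]; f0=np.array([-.2,-.5,-2.5]) 
print(flange('f0'))
close(3); hold(.2); o=get_obs(); print(o['wrist_force']-f0,o['position'],o['finger_gap'],flange('f1'))
z=115.5; yaw=-79.65
for k in range(3):
    yaw+=6; goto(P+[z],rot(yaw)); hold(.05); o=get_obs(); f=o['wrist_force']-f0
    print(yaw,np.round(f,1),np.round(o['ft_torque'],2),o['position'][2],flange('f2'),o['t'])
E
```

```text
(14.28, array([-0.3, -0.1]), array([551.7, 182.9]), 2589)
[-0.56711195  0.78701444  6.87412303] [551.9653066  183.05130084 115.23901926] 12.133367808557535 (14.3, array([-0.3, -0.1]), array([551.8, 183. ]), 2585)
-73.65 [0.6 0.4 1.1] [0.05 0.04 0.05] 114.59858695509296 (13.75, array([-0.4, -0.1]), array([550.9, 182.7]), 2622) 16.425
-67.65 [-0.4  0.5 -0.1] [-0.01  0.14 -0.01] 114.8971765710162 (14.07, array([-0.3, -0.1]), array([551.2, 182.7]), 2611) 16.775
-61.650000000000006 [-1.2  1.6 -0.4] [0.11 0.28 0.01] 115.31541726103892 (14.4, array([-0.4, -0.2]), array([551.4, 182.8]), 2603) 17.125
```

View pics/f2.png

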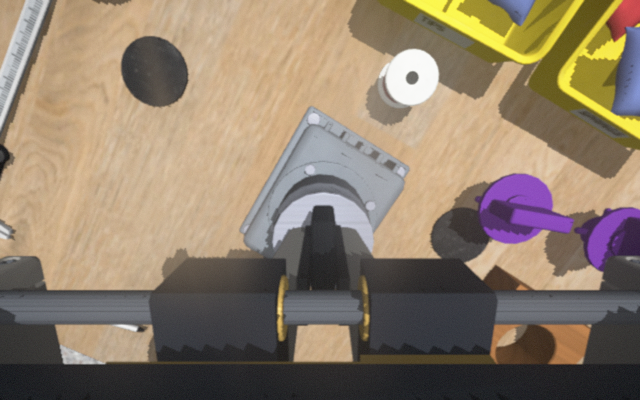

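```bash
python3 - <<'E'
from h import *
P=[551.6,183.0]; f0=np.array([-.2,-.5,-2.7]); z=115.5; yaw=-61.65
def ft(): 
    fs=[]
    for _ in range(3): hold(.03); fs.append(get_obs()['wrist_force']-f0)
    return np.mean(fs,0)
done=False
for k in range(14):
    n=0
    f=ft()
    while f[2]<2 and n<12:
        z-=.6; n+=1; move_linear(P+[z],20); f=ft()
        if z<100: break
    o=get_obs(); print('dn',round(yaw,1),round(z-101.5,1),np.round(f,1),np.round(o['ft_torque'],2),round(o['position'][2]-101.5,2),round(o['t'],2),flange('g%d'%k))
    if z-101.5<8: done=True; break
    yaw+=6; goto(P+[z],rot(yaw)); hold(.05); f=ft(); o=get_obs()
    print('  tu',round(yaw,1),np.round(f,1),np.round(o['ft_torque'],2),round(o['position'][2]-101.5,2))
    if np.abs(f).max()>15: break
print(z,yaw)
E
```

```text
dn -61.6 6.8 [-0.2  1.9  0.8] [ 0.32  0.25 -0.03] 6.75 21.48 (7.4, array([-0.7, -0. ]), array([551.7, 182.9]), 2809)
108.30000000000007 -61.65
```

```bash
python3 - <<'E'
from h import *
P=[551.6,183.0]; f0=np.array([-.2,-.5,-2.7]); z=108.3; yaw=-61.65
def ft(): 
    fs=[]
    for _ in range(3): hold(.03); fs.append(get_obs()['wrist_force']-f0)
    return np.mean(fs,0)
f=ft()
while f[2]<2.5 and z>105.5:
    z-=.5; move_linear(P+[z],20); f=ft(); print(round(z-101.5,1),np.round(f,1))
o=get_obs(); print(o['position'],o['t'],flange('k0'))
E
```

```text
6.3 [-0.4  1.9  0.8]
5.8 [-0.6  2.5  0.7]
5.3 [-0.   2.1  3.1]
[551.81874674 183.05210892 107.07867549] 22.675 (6.21, array([-1.1, -0.3]), array([551.5, 182.6]), 2832)
```

It dropped into the starts, resting at about 5.6 mm. Now I'll drive it clockwise, following the 6 mm/rad lead.

```bash
python3 - <<'E'
from h import *
P=[551.6,183.0]; f0=np.array([-.2,-.5,-2.7]); z=107.0; yaw=-61.65
def ft(): 
    fs=[]
    for _ in range(2): hold(.03); fs.append(get_obs()['wrist_force']-f0)
    return np.mean(fs,0)
for k in range(6):
    yaw-=5; z-=.52; goto(P+[z],rot(yaw)); f=ft(); 
    o=get_obs(); T=o['ft_torque']
    print(round(yaw,1),round(z-101.5,1),np.round(f,1),np.round(T,2),np.round(o['finger_gap'],2),round(o['t'],2),flange('m%d'%k))
    if np.abs(f).max()>12 or o['finger_gap']>14: break
    while f[2]<0.3: 
        z-=.3; move_linear(P+[z],20); f=ft(); print('   low',z-101.5,f[2])
        if z<100.5:break
print(z,yaw)
E
python3 -c "
import cv2
p=cv2.imread('pics/m5.png');
cv2.imwrite('pics/m5c.png',cv2.resize(p[80:300,200:440],None,fx=2.5,fy=2.5))"
```

```text
-66.7 5.0 [0.3 1.6 3.1] [ 0.12  0.13 -0.  ] 12.13 23.04 (5.74, array([-1. , -0.4]), array([551.9, 182.5]), 2851)
-71.7 4.5 [0.2 1.4 2.9] [ 0.01  0.12 -0.01] 11.98 23.41 (5.2, array([-1.2, -0.4]), array([551.6, 182.7]), 2868)
-76.7 3.9 [0.3 1.4 3.7] [ 0.1   0.15 -0.08] 11.9 23.77 (4.54, array([-1.2, -0.3]), array([551.7, 182.9]), 2886)
-81.7 3.4 [0.1 0.5 2.4] [ 0.08  0.13 -0.01] 11.7 24.14 (3.95, array([-1.6, -0.2]), array([551.5, 182.9]), 2912)
-86.7 2.9 [0.4 0.6 3.2] [ 0.01  0.17 -0.06] 11.53 24.51 (3.47, array([-1.7, -0.1]), array([551.4, 183.1]), 2929)
-91.7 2.4 [1.1 0.3 2.7] [-0.07  0.14  0.02] 11.71 24.88 (3.03, array([-1.6, -0.1]), array([552. , 183.2]), 2944)
103.88000000000002 -91.65
```

View pics/m5c.png

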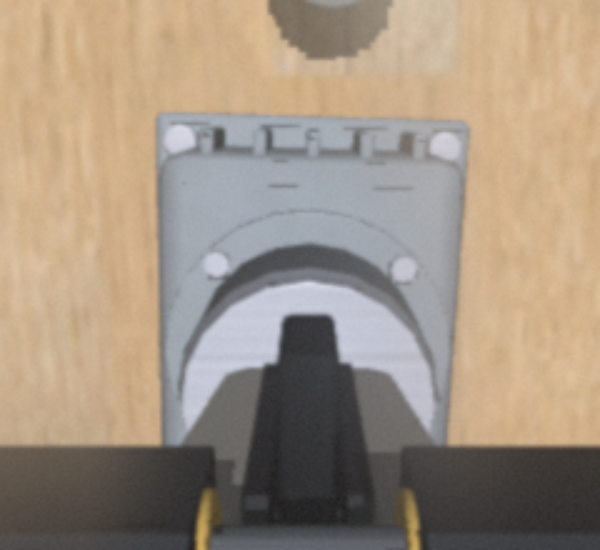

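The head is still aligned in the jaws and the plug is sinking with the turn. Continuing to the end stop.

```bash
python3 - <<'E'
from h import *
P=[551.6,183.0]; f0=np.array([-.2,-.5,-2.7]); z=103.88; yaw=-91.65
def ft(): 
    fs=[];g=[]
    for _ in range(3): hold(.03); o=get_obs(); fs.append(o['wrist_force']-f0); g.append(o['ft_torque'])
    return np.mean(fs,0),np.mean(g,0)
for k in range(9):
    yaw-=4; z=max(z-.42,101.6); goto(P+[z],rot(yaw)); f,T=ft(); o=get_obs()
    print(round(yaw,1),round(z-101.5,1),np.round(f,1),np.round(T,2),np.round(o['finger_gap'],2),round(o['t'],2),flange('n%d'%k))
    if np.abs(f).max()>12 or o['finger_gap']>13.2 or abs(T[2])>.2: break
print(z,yaw,o['joint_positions'][5])
E
```

```text
-95.7 2.0 [0.4 0.1 2.6] [-0.06  0.13 -0.05] 12.31 25.27 (2.55, array([-1.7,  0.1]), array([551.5, 183.2]), 2949)
-99.7 1.5 [-0.5 -0.6  3. ] [-0.05  0.1  -0.05] 11.67 25.68 (2.13, array([-1.6,  0.4]), array([551.6, 183.4]), 2961)
-103.7 1.1 [-0.   0.2  2.3] [-0.06  0.18 -0.01] 11.82 26.07 (1.78, array([-1.2,  0.3]), array([551.6, 183.4]), 2962)
-107.7 0.7 [0.1 0.1 3. ] [-0.03  0.16 -0.04] 11.98 26.48 (1.41, array([-1.1,  0.4]), array([552. , 183.4]), 2971)
-111.7 0.3 [-0.2  0.9  3.1] [-0.02  0.16 -0.05] 12.25 26.88 (1.06, array([-0.9,  0.5]), array([552.5, 183.3]), 2963)
-115.7 0.1 [0.1 0.4 1.8] [-0.07  0.14 -0.  ] 11.99 27.27 (0.68, array([-1. ,  0.5]), array([552. , 183.4]), 2922)
-119.7 0.1 [ 0.2 -0.3  0.6] [-0.2   0.19  0.03] 11.97 27.68 (0.52, array([-1.2,  0.7]), array([551.4, 183.6]), 2860)
-123.7 0.1 [ 0.2 -1.   0.4] [-0.25  0.22  0.08] 13.02 28.07 (0.58, array([-1. ,  0.6]), array([551.5, 183.7]), 2864)
-127.7 0.1 [-0.2 -1.   0.3] [-0.29  0.17  0.1 ] 14.66 28.48 (0.65, array([-0.8,  0.7]), array([551.4, 183.5]), 2904)
101.6 -127.65 133.99330437452
```

The end stop was reached near yaw -119° and the jaws are being pried open slightly, so I'll back off, snug once gently, release and inspect.

```bash
python3 - <<'E'
from h import *
P=[551.6,183.0]
goto(P+[101.6],rot(-118)); close(10); hold(.2); o=get_obs(); print(o['finger_gap'],o['wrist_force'],o['ft_torque'])
for y in(-120,-122,-124):
    goto(P+[101.3],rot(y)); hold(.1); o=get_obs(); print(y,o['finger_gap'],np.round(o['wrist_force'],1),np.round(o['ft_torque'],2),flange('r'))
goto(P+[101.5],rot(-119)); release(); hold(.1); move_linear(P+[101.5+70],120)
goto([595,183,260],rot(-90)); hold(.3); o=get_obs()
p,W=shot('v1'); np.save('pics/W_v1.npy',W)
s=near(W,(551.6,183),40)
h=s[(s[:,2]>94)&(s[:,2]<100)]; print('flange',np.median(h[:,2]),circ(h),np.linalg.lstsq(np.c_[h[:,:2]-[551,183],np.ones(len(h))],h[:,2],rcond=None)[0])
h=s[(s[:,2]>120)&(s[:,2]<140)]; print('head',np.median(h[:,2]),cv2.minAreaRect(h[:,:2].astype(np.float32)))
s=near(W,(551.6,183),60);h=s[(s[:,2]>50)&(s[:,2]<58)];print('case',np.median(h[:,2]))
print(o['t'])
save('scene','s_v1')
p=cv2.imread('pics/s_v1.png'); cv2.imwrite('pics/s_v1c.png',cv2.resize(p[120:240,240:400],None,fx=4.5,fy=4.5,interpolation=2))
E
```

```text
12.433785014251002 [-0.10392188  0.80665769 -0.94102974] [ 0.0374728   0.4168414  -0.02235861]
-120 11.98549236661966 [-3.  -1.1  1.8] [-0.25  0.75  0.03] (0.32, array([-0.9,  0.6]), array([552.1, 183.3]), 2777)
-122 12.268405168058461 [-5.2 -2.5  2.7] [-0.34  1.07  0.19] (0.3, array([-1. ,  0.8]), array([551.8, 183.4]), 2745)
-124 12.777536099185522 [-3.8 -3.3  2.7] [-0.49  0.96  0.26] (0.32, array([-1.1,  1. ]), array([551.9, 183.3]), 2718)
flange 96.2945805796445 ((552.02685546875, 183.78192138671875), 30.037120819091797) [ 7.11041318e-04 -2.54390722e-03  9.63664650e+01]
head 128.01645604811108 ((552.0680541992188, 183.9952392578125), (12.093461990356445, 45.74979019165039), 61.27211380004883)
case 54.09123710562574
33.6
```

View pics/s_v1c.png

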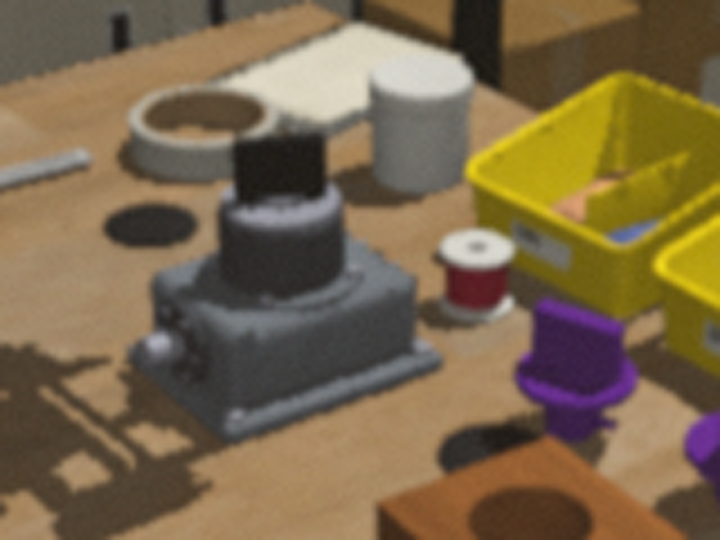

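View pics/v1.png

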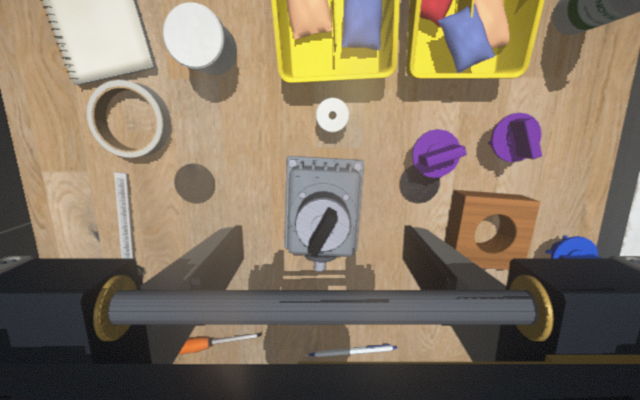

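The scene view shows the flange down on the neck rim with no gap, at about (280,200) in the crop. Corrected against the case height, the flange top is at 97.2 mm, and 97 is home. Its tilt is under 0.2°. Handing in.

```bash
python3 -c "
from bench import *
finish_job(); print(get_obs()['t'])"
```

```text
the job is handed in; nothing more can be done
the job is handed in; nothing more can be done
```

The plug is home in the reducer's filler neck, and I handed the job in at about 34 s of the allowed 72 s.

- **Setting down:** I took the plug out of the block and set it in the neck. The pins first touched at about 14 mm, on top of the thread.
- **Dropping in:** With a 3 N grip I turned it 18° counter-clockwise. The light grip was still holding the plug up, so it did not drop by itself. When I lowered the gripper, the plug went down to about 5.6 mm, inside the expected range for the starts.
- **Driving home:** I turned it clockwise about 57° to the end stop, then snugged it gently with a 10 N grip. The highest contact I saw was about 8 N, against the 35 N limit. It came at first touch, and forces were only read between steps. I then released the plug and backed the arm away.

**Last checks:** After release, the flange top measured 97.2 mm above the table once corrected against the case height, and 97 mm is home. Tilt was under 0.2° and the plug was centred in the neck. While the plug was still gripped, the flange read about 0.3–0.6 mm above home with about 1° of tilt. I put that down to the partly hidden view and a camera offset, as it was gone in the clear view.

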